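# Test the sander's latching stop button and put it back in service

### The arm

A 6-joint arm with a two-finger parallel gripper is mounted at the origin on the work surface. World frame = base frame: x ahead of the robot, y to its left, z up, the work surface at z = 0. Lengths are in m, angles in degrees, forces in N, time in s.
With the tool pointing down it reaches from about 0.35 to 0.775 m from the base axis. Payload 5.5 kg.
Tool frame: the origin (TCP) lies between the finger pads; the fingertips stand 14 mm ahead of it and the grasp point (between the pads) lies 5 mm behind it; z points along the fingers, y is the direction in which the jaws open and shut (so a half turn about z gives the same grasp; the last joint's range is limited). The gripper opens to 85 mm and grips with 20 to 120 N. Pads are 22 mm wide; open, the fingers measure 114 mm over their backs; the gripper's body (76 mm by 85 mm) begins 54 mm behind the grasp point. The pads swing forward as they close: fully open they stand 13 mm farther back than shut.
Start: joints at [63.22, 17.945, 2.641, 74.691, 0, 82.002], TCP at [0.185, 0.544, 0.245] pointing down, gripper open.
Joint ranges: [-158.12, 158.12], [-49.38, 96.58], [-58.88, 72.47], [-126.05, 133.96], [-84.25, 85.87], [-180, 180]. Speed limits (degrees/s): [147.25, 147.25, 180, 180, 180, 180].

### API

Orientations are given as [roll, pitch, yaw] about the fixed x, y, z axes, in that order (R = Rz(yaw) Ry(pitch) Rx(roll)).
In Python, from rig import bot, vision, close_job gives the robot as it stands.
- The arm moves only by the tool apply_moves, never from a script. Its argument "targets" is a list of rows, each an object of numbers: "gripper": the closure, from -1 (fully open) to 1 (shut), so that 0 is half open; "tx", "ty", "tz": the shift along the tool's x, y, z each as a share of 0.25 m, from -1 to 1; "twist": the turn about the tool's z as a share of pi rad, from -1 to 1. In form: [{"gripper": .., "tx": .., "ty": .., "tz": .., "twist": ..}, ...]. A call has 1 to 20 rows; each row is the pose to reach, as a shift and turn from the pose commanded when the call began, along the tool's axes at that moment, turning the shorter way round; what a row does not reach only later rows make up. A row lasts 1/8 s, in which the tool goes at most 62.5 mm and 10.7 degrees, less where a joint would pass 70% of its speed; a pose out of reach is approached as far as the arm can. A call with a number of a shift or a turn outside -1 to 1 is refused whole. A call with a gripper value outside its range is refused whole. The fingers move at their own pace and stop on an object; the grip force is fixed at half the most. Time passes only in rows, so rows that repeat a pose let the fingers close. It gives the time, the measured TCP pose, the force and the opening at its end, in the units of the state.
- bot.observe(): the state, without advancing time (a new reading comes with each control period).
- vision.get_image(name): name is "scene" or "top" or "wrist"; returns a dict with "img" (420x560x3 uint8, red, green, blue), "mtx" (3x3 intrinsics, pixels), "extrinsics" (4x4, takes a point from world to camera coordinates); the wrist camera has in their place "tool_from_camera" (4x4, takes a point from camera to tool coordinates, whose origin is the TCP and whose axes are the flange's). Camera axes: x right, y down, z forward; pixel columns grow to the right and rows downward; lengths in m; the calibration is good to about 2 mm. A picture is of the moment at which its call begins: read the wrist's pose just before it. There is no depth.
- close_job(): hands the job in, once; it reports no verdict.
The state is a dict: "time_s": time; "qpos": joint angles; "joint_vel": joint speeds; "effort": joint torques, N m; "tool_pos": TCP position; "tool_rot": TCP orientation; "ft_force": force on the tool from outside, world axes, zero at the start; "torque": the same for the moment, N m; "gripper_width": finger opening in m.
Only numpy, scipy, OpenCV 4.12 (cv2) and the standard library are available. Lean on these libraries where they do the work, as an engineer would, in place of code of your own. Each camera call takes 0.05 s, during which the arm holds its last target.

### The job

Test the bench sander's stop: with a fingertip press the lobed mushroom button all the way in and take the finger off, so that it stays latched down by itself, then push one of its lobes round clockwise until the button releases and pops back out. Then press the raised reset button at the other end of the same box fully in and let it come back. Only push, gently, with the fingers: do not grip the mushroom, do not press the recessed start button between the two, keep off the dust extractor's box, and leave the things lying on the bench where they are.

Things in the scene. Friction and masses are not known exactly. Their poses are not given: they have to be found in the camera images.
- stop_station: The sander's control box, screwed to the bench: grey metal, 86 mm (its x) by 190 mm (its y) by 62 mm high (top cover at z = 62 mm). Origin at the centre of its underside, on the bench; it may stand turned by up to 0.5 rad. Along its y, on the centre line: mushroom stop at y = +48 mm, recessed start button at y = -22 mm, raised reset button at y = -67 mm.
- stop_top (a point): Centre of the top of the mushroom stop head, 106 mm above the bench when out. Frame turns with the head, z up. Black head: a domed hub of radius 28 mm and three lobes reaching to radius 40 mm, along +y of this frame and at 120 and 240 degrees from it. Under the head: steel bezel, radius 21.5 mm, 67 mm above the bench, then the box cover.
- stop_lobe (a point): Middle of the lobe along +y of the head, 30 mm from the head's axis and 17 mm below its top. All three lobes are alike: 20 mm wide with straight upright flanks and a round end, 14 mm high (from 10 to 24 mm below the top of the head). Between two lobes, outside the hub, there is free space down to the box cover for a fingertip.
- stop (a joint): Travel of the mushroom, m: 0 out, grows as it is pressed, end stop at 0.012. Spring: 4 N at first, about 8 N to pass the latch (at 9 mm) and at the end stop; let go after that it stays latched at about 0.0088. It springs out again only when the head is turned.
- stop_turn (a joint): Turn of the mushroom head, rad: 0 at rest, grows clockwise seen from above, end stop at 0.8; it cannot turn the other way. A spring turns it back (0.04 N m at rest, 0.08 N m at 0.5 rad). When latched, the head releases at about 0.42 rad, rises 9 mm by itself, and turns back to 0 when the finger leaves.
- reset_top (a point): Centre of the top of the raised reset button, a black round push button 26 mm in diameter that stands 16 mm proud of the box cover (78 mm above the bench).
- reset (a joint): Travel of the reset button, m: 0 out, 0.006 fully in (2 N at first, 5 N fully in); it springs back when let go.
- start_top (a point): Centre of the top of the start button, 26 mm in diameter, recessed 3 mm inside a steel collar of 37 mm outside diameter whose rim is 72 mm above the bench. Not to be pressed.
- start (a joint): Travel of the start button, m: 0 out, 0.005 fully in.
- extractor_box: The dust extractor's control box, 86 x 125 x 62 mm, with two recessed buttons and no mushroom. Origin under its centre. The stop station and this box may stand on either side. Not to be touched.
- gouge: Carving gouge lying on the bench, 275 mm long, square-rounded wooden handle 26 mm thick, steel blade along its +x. Origin under its ferrule, at the bench. Bystander.
- sanding_block: Cork sanding block 60 x 110 x 33 mm wrapped in abrasive paper. Origin under its centre. Bystander.
- pencil: Flat carpenter's pencil 165 x 14 x 7 mm lying on the bench. Origin under its centre. Bystander.
- mallet: Round wooden carver's mallet standing on its head, head 100 mm in diameter, handle up, 232 mm tall. Origin under its centre. Bystander.
- tape: Roll of masking tape lying flat, 96 mm outside diameter, 25 mm high. Origin under its centre. Bystander.
- wax_tin: Metal wax tin with lid, 84 mm in diameter, 45 mm high. Origin under its centre. Bystander.
- screw_box: Small cardboard screw box 60 x 95 x 45 mm. Origin under its centre. Bystander.
- glue: Wood-glue bottle 60 mm in diameter, 170 mm tall. Origin under its centre. Bystander.

How it is judged (in metres and radians):
On the way, in this order (a step that is already met when the one before it is completed fails the run):
1. the mushroom is latched down with the fingers off it (value of joint stop above 0.0075 m and contact force between stop and the fingers below 0.3 N), for 0.2 s.
2. the mushroom has been turned and has popped back out (value of joint stop below 0.002 m), for 0.1 s.
3. the reset button is pressed (value of joint reset above 0.004 m and value of joint stop below 0.002 m), for 0.1 s.
At the end, for the whole second after the job is handed in: The mushroom is fully out (within 2 mm) and turned back to rest (within 0.12 rad), the reset and start buttons are out (within 1 mm), after the mushroom was latched with the finger off it for 0.2 s, released by turning, and the reset then pressed in by at least 4 mm (value of joint stop below 0.002 m and value of joint stop_turn below 0.12 rad and value of joint each of reset, start below 0.001 m); the robot touches nothing.
It fails at once if the mushroom is gripped or pushed roughly (over 35 N) (contact force between stop and the fingers above 35 N).
It fails at once if the start button is pressed (value of joint start above 0.0025 m).
It fails at once if the dust extractor's box is touched (contact force between extractor_box and the fingers above 1 N or contact force between extractor_box and the arm above 1 N).
It fails at once if a thing lying on the bench is moved by more than 20 mm or lifted (distance of any of gouge, sanding_block, pencil, mallet, tape, wax_tin, screw_box, glue from where it was at the start of the episode above 0.02 m).
It also fails if it takes over 61 s, if anything falls off the work surface, if the arm or the gripper's body presses on something with over 40 N, if the wrist force passes 120 N, or if a joint passes its speed limit or range.

## Working session

There is one attempt and no reset: what is moved stays moved. The work goes in short steps, Python scripts to look and compute and a tool call to move; the robot and the scene stay as the last step left them, time stands still between calls to the robot, and variables do not carry over. Pictures are saved under pics/ and viewed, and the job is handed in when it is done.

Besides the shell and the picture viewer there is one more tool, called after "Request:" in YAML: its name, and indented under it one key for each argument. apply_moves: Moves the arm, as the interface text tells. Its arguments: {"type":"object","properties":{"targets":{"type":"array","items":{"type":"object","properties":{"gripper":{"type":"number"},"tx":{"type":"number","minimum":-1,"maximum":1},"ty":{"type":"number","minimum":-1,"maximum":1},"tz":{"type":"number","minimum":-1,"maximum":1},"twist":{"type":"number","minimum":-1,"maximum":1}}}}},"required":["targets"]}

```bash
mkdir -p pics; ls
python3 - <<'E'
from rig import bot, vision
import cv2,json,numpy as np
s=bot.observe();print({k:np.round(v,4).tolist() for k,v in s.items()})
for n in("top","scene","wrist"):
    d=vision.get_image(n);cv2.imwrite(f"pics/{n}0.png",d["img"][:,:,::-1])
    print(n,d["mtx"].tolist(),np.round(d.get("extrinsics",d.get("tool_from_camera")),4).tolist())
E
```

```text
pics
{'time_s': 0.0, 'qpos': [63.2214, 17.9916, 2.5776, 74.6887, 0.0008, 82.0015], 'joint_vel': [-0.0572, -0.1518, 0.0313, -0.0403, -0.0596, 0.03], 'effort': [0.0003, -48.0626, 29.8533, 0.0194, -0.0002, -0.0], 'tool_pos': [0.1849, 0.544, 0.2444], 'tool_rot': [-179.8984, -0.0151, 161.2199], 'ft_force': [-0.1782, -0.2179, -0.4091], 'torque': [-0.0375, -0.038, -0.0141], 'gripper_width': 0.0853}
top [[501.54239726437964, 0.0, 278.9885947995337], [0.0, 501.54239726437964, 209.97497784767495], [0.0, 0.0, 1.0]] [[-0.0103, -0.9998, -0.0156, 0.0285], [-0.9802, 0.0132, -0.1976, 0.5603], [0.1978, 0.0133, -0.9802, 1.2871], [0.0, 0.0, 0.0, 1.0]]
scene [[473.9043480389229, 0.0, 275.47352120898285], [0.0, 473.9043480389229, 205.79784836203453], [0.0, 0.0, 1.0]] [[-0.1503, 0.9886, -0.0119, 0.075], [0.8283, 0.1194, -0.5475, -0.4247], [-0.5398, -0.0921, -0.8368, 1.3725], [0.0, 0.0, 0.0, 1.0]]
wrist [[311.0154492597275, 0.0, 278.9280104499796], [0.0, 311.0154492597275, 210.07916769294565], [0.0, 0.0, 1.0]] [[-0.0003, -0.9493, -0.3144, 0.0805], [1.0, -0.0008, 0.0015, 0.0005], [-0.0016, -0.3144, 0.9493, -0.1279], [0.0, 0.0, 0.0, 1.0]]
```

View pics/top0.png

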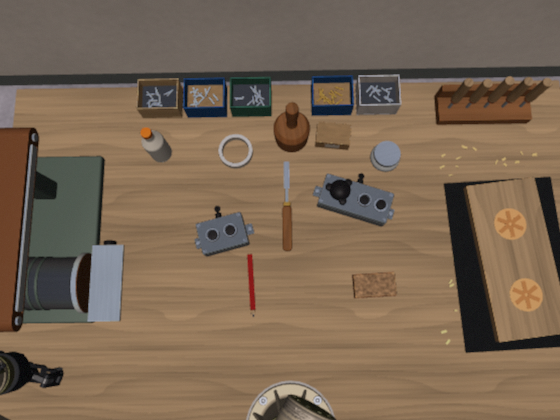

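View pics/scene0.png

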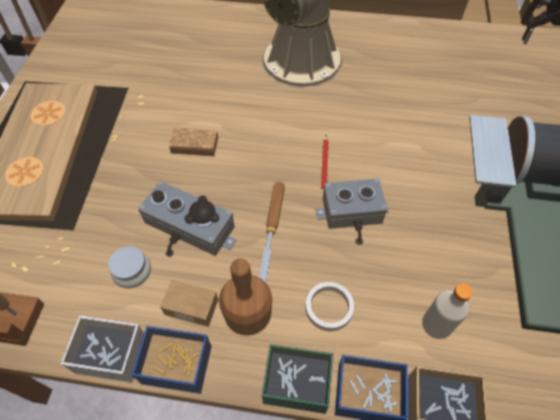

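Run:
```python
import cv2
i=cv2.imread("pics/top0.png")
print(i.shape)
```

```text
(420, 560, 3)
```

Run:
```python
import cv2
i=cv2.imread("pics/top0.png")[165:235,305:405]
cv2.imwrite("pics/top0c.png",cv2.resize(i,(800,560),interpolation=cv2.INTER_CUBIC))
i=cv2.imread("pics/scene0.png")[175:260,130:245]
cv2.imwrite("pics/scene0c.png",cv2.resize(i,(805-5,591),interpolation=cv2.INTER_CUBIC))
```

```text
(no output)
```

View pics/top0c.png

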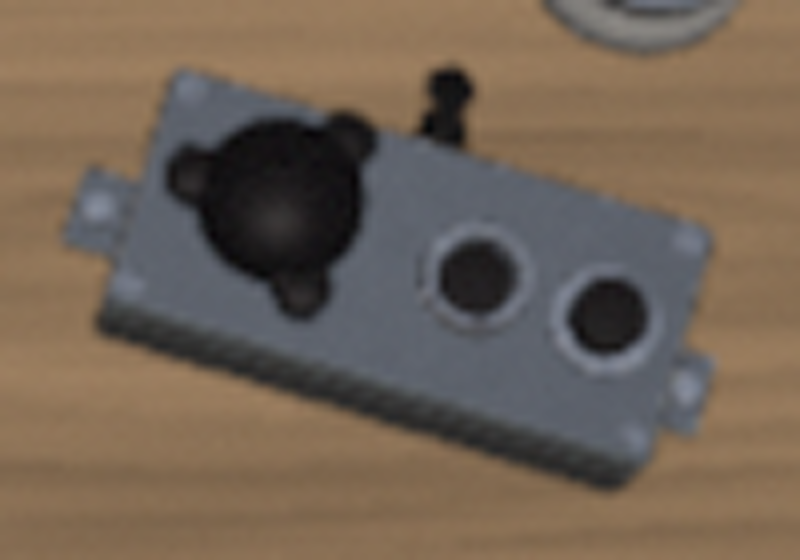

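View pics/scene0c.png

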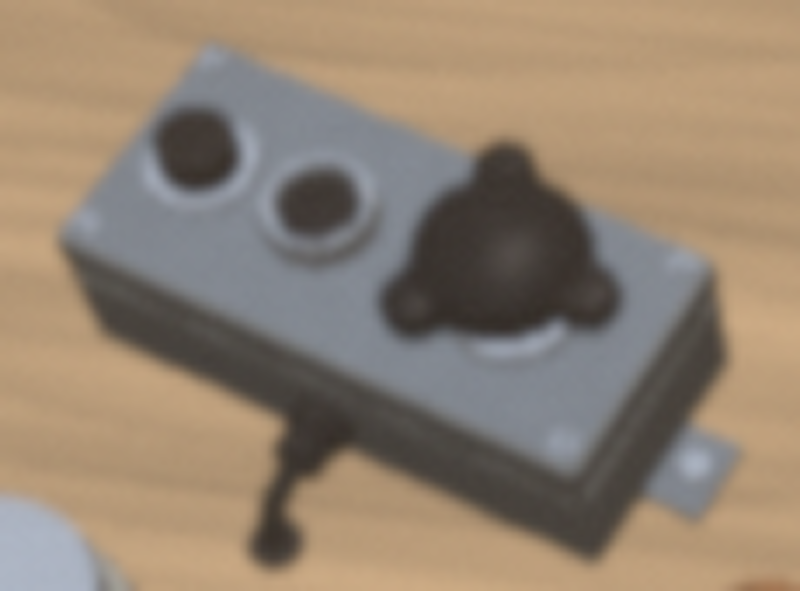

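```bash
cat > fit.py <<'E'
import numpy as np
from scipy.optimize import least_squares
K={'top':np.array([[501.542,0,278.989],[0,501.542,209.975],[0,0,1]]),'scene':np.array([[473.904,0,275.4735],[0,473.904,205.798],[0,0,1]])}
E={'top':np.array([[-0.0103,-0.9998,-0.0156,0.0285],[-0.9802,0.0132,-0.1976,0.5603],[0.1978,0.0133,-0.9802,1.2871]]),
'scene':np.array([[-0.1503,0.9886,-0.0119,0.075],[0.8283,0.1194,-0.5475,-0.4247],[-0.5398,-0.0921,-0.8368,1.3725]])}
def proj(c,p):
    q=E[c][:,:3]@p+E[c][:,3]; q=K[c]@q; return q[:2]/q[2]
full={'top':lambda u,v:np.array([(u+.5)/8-.5+305,(v+.5)/8-.5+165]),'scene':lambda u,v:np.array([(u+.5)/(800/115)-.5+130,(v+.5)/(591/85)-.5+175])}
obs=[]
for c,l in {'top':[('reset',607,316),('start',480,277),('L',193,173),('L',350,138),('L',301,293),('C',180,70),('C',712,230),('C',645,462)],
 'scene':[('reset',196,147),('start',320,207),('L',505,170),('L',413,303),('L',588,298),('C',212,45),('C',62,238),('C',715,265)]}.items():
    for n,u,v in l: obs.append((c,n,full[c](u,v)))
def cands(n,p):
    x,y,a,h=p
    R=lambda t,v:np.array([np.cos(t)*v[0]-np.sin(t)*v[1]+0,np.sin(t)*v[0]+np.cos(t)*v[1],v[2]])
    o=np.array([x,y,0])
    if n=='reset':return[o+R(a,(0,-.067,.078))]
    if n=='start':return[o+R(a,(0,-.022,.072))]
    if n=='C':return[o+R(a,(i*.043,j*.095,.062)) for i in(1,-1) for j in(1,-1)]
    return [o+R(a,(0,.048,.096))+R(h+k*2*np.pi/3,(0,.029,0)) for k in range(3)]
def res(p,w=True):
    r=[]
    for c,n,uv in obs:
        d=min((proj(c,q)-uv for q in cands(n,p)),key=np.linalg.norm); r+=list(d*(.4 if n=='C' and w else 1))
    return np.array(r)
best=min((least_squares(res,[.5,-.15,a,h],loss='soft_l1') for a in(-.3,.3) for h in(0,.5,1,1.5)),key=lambda s:s.cost)
p=best.x; print(p,best.cost); 
for (c,n,uv),d in zip(obs,res(p,False).reshape(-1,2)): print(c,n,uv.round(1),d.round(2))
print('stop',cands('L',p), p[:2]+.048*np.array([-np.sin(p[2]),np.cos(p[2])]),'reset',cands('reset',p))
E
python3 fit.py
```

```text
[ 0.59186107 -0.18215039 -0.32661409  1.77038489] 5.962087036994387
top reset [380.4 204.1] [-0.03 -0.71]
top start [364.6 199.2] [-0.96 -0.47]
top L [328.7 186.2] [-0.13 -0.8 ]
top L [348.3 181.8] [-1.06 -0.37]
top L [342.2 201.2] [-0.41 -1.94]
top C [327.1 173.3] [-1.23 -1.54]
top C [393.6 193.3] [ 0.27 -0.5 ]
top C [385.2 222.3] [-0.11  0.63]
scene reset [157.7 195.7] [-0.27 -1.18]
scene start [175.6 204.3] [-0.19 -0.4 ]
scene L [202.2 199. ] [-0.18 -0.3 ]
scene L [188.9 218.2] [-0.03 -1.24]
scene L [214.1 217.4] [-0.59 -1.69]
scene C [160. 181.] [-0.17 -1.2 ]
scene C [138.5 208.8] [-1.62 -0.25]
scene C [232.4 212.7] [ 0.76 -0.46]
stop [array([ 0.57883699, -0.14243767,  0.096     ]), array([ 0.62645284, -0.15842926,  0.096     ]), array([ 0.61649404, -0.10919693,  0.096     ])] [ 0.60726129 -0.13668796] reset [array([ 0.57036492, -0.24560838,  0.078     ])]
```

Request:
apply_moves:
  targets:
    - {"gripper": 1, "tx": -0.2, "ty": -0.17, "tz": 0, "twist": 0}
    - {"gripper": 1, "tx": -0.4, "ty": -0.34, "tz": 0, "twist": 0}
    - {"gripper": 1, "tx": -0.6, "ty": -0.5, "tz": 0, "twist": 0}
    - {"gripper": 1, "tx": -0.83, "ty": -0.68, "tz": 0, "twist": 0}
    - {"gripper": 1, "tx": -0.83, "ty": -0.68, "tz": 0, "twist": 0}

```text
time_s: 0.78
tool_pos: [0.3281, 0.314, 0.2452]
tool_rot: [-180.0, 0.0, 161.0]
ft_force: [0.6, 0.8, -1.0]
gripper_width: 0.0001
```

Request:
apply_moves:
  targets:
    - {"gripper": 1, "tx": -0.2, "ty": -0.17, "tz": 0, "twist": 0}
    - {"gripper": 1, "tx": -0.4, "ty": -0.34, "tz": 0, "twist": 0}
    - {"gripper": 1, "tx": -0.6, "ty": -0.5, "tz": 0, "twist": 0}
    - {"gripper": 1, "tx": -0.83, "ty": -0.68, "tz": 0, "twist": 0}
    - {"gripper": 1, "tx": -0.83, "ty": -0.68, "tz": 0, "twist": 0}

```text
time_s: 1.4
tool_pos: [0.4701, 0.086, 0.245]
tool_rot: [-180.0, 0.0, 161.0]
ft_force: [-0.1, 0.8, 0.1]
gripper_width: -0.0004
```

Request:
apply_moves:
  targets:
    - {"gripper": 1, "tx": -0.2, "ty": -0.17, "tz": 0.02, "twist": -0.03}
    - {"gripper": 1, "tx": -0.4, "ty": -0.34, "tz": 0.04, "twist": -0.06}
    - {"gripper": 1, "tx": -0.6, "ty": -0.5, "tz": 0.06, "twist": -0.09}
    - {"gripper": 1, "tx": -0.82, "ty": -0.68, "tz": 0.08, "twist": -0.105}
    - {"gripper": 1, "tx": -0.82, "ty": -0.68, "tz": 0.08, "twist": -0.105}
    - {"gripper": 1, "tx": -0.82, "ty": -0.68, "tz": 0.08, "twist": -0.105}

```text
time_s: 2.15
tool_pos: [0.6077, -0.1379, 0.2243]
tool_rot: [179.9, -0.1, -179.9]
ft_force: [-0.2, 1.1, -0.3]
gripper_width: 0.0
```

```bash
cat > snap.py <<'E'
import sys
from rig import bot, vision
import cv2,numpy as np
s=bot.observe();print({k:np.round(s[k],4).tolist() for k in('time_s','qpos','tool_pos','tool_rot','ft_force','gripper_width')})
for n in sys.argv[2:]:
    d=vision.get_image(n);cv2.imwrite(f"pics/{n}{sys.argv[1]}.png",d["img"][:,:,::-1])
E
python3 snap.py 1 wrist
```

```text
{'time_s': 2.15, 'qpos': [-20.1741, 23.8306, 8.2475, 74.539, 0.0322, -20.231], 'tool_pos': [0.6077, -0.1379, 0.2243], 'tool_rot': [179.9276, -0.1034, -179.9431], 'ft_force': [-0.2374, 1.0976, -0.2716], 'gripper_width': 0.0}
```

View pics/wrist1.png

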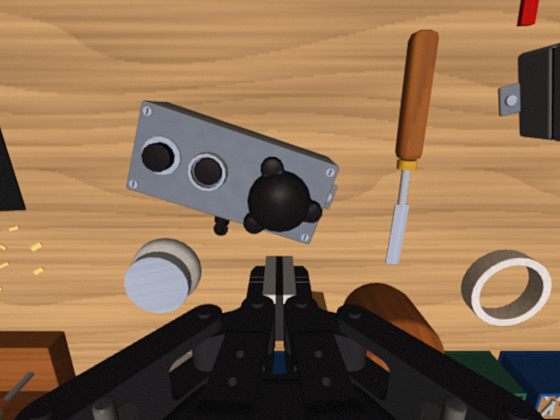

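Run:
```python
import cv2
i=cv2.imread("pics/wrist1.png")
cv2.imwrite("pics/w1a.png",cv2.resize(i[90:250,125:345],(792,576),interpolation=cv2.INTER_CUBIC))
cv2.imwrite("pics/w1b.png",cv2.resize(i[240:420,160:400],(800,600),interpolation=cv2.INTER_CUBIC))
```

```text
(no output)
```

View pics/w1a.png

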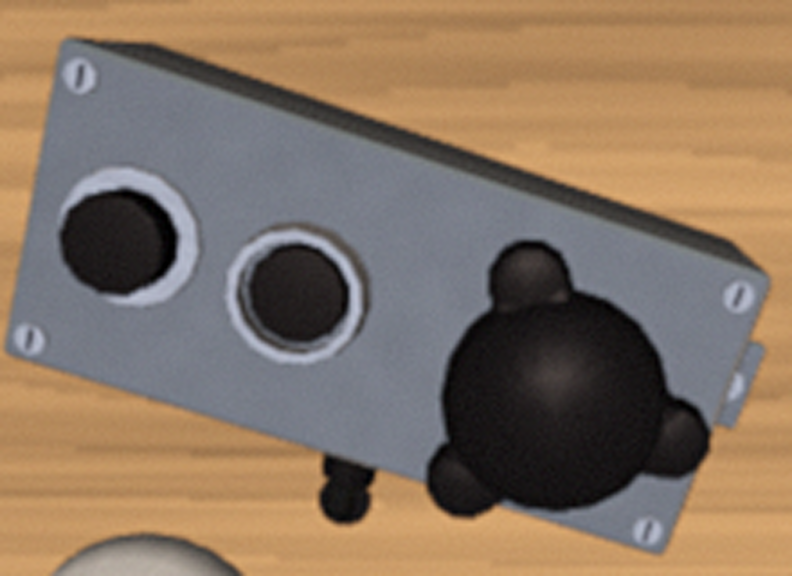

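View pics/w1b.png

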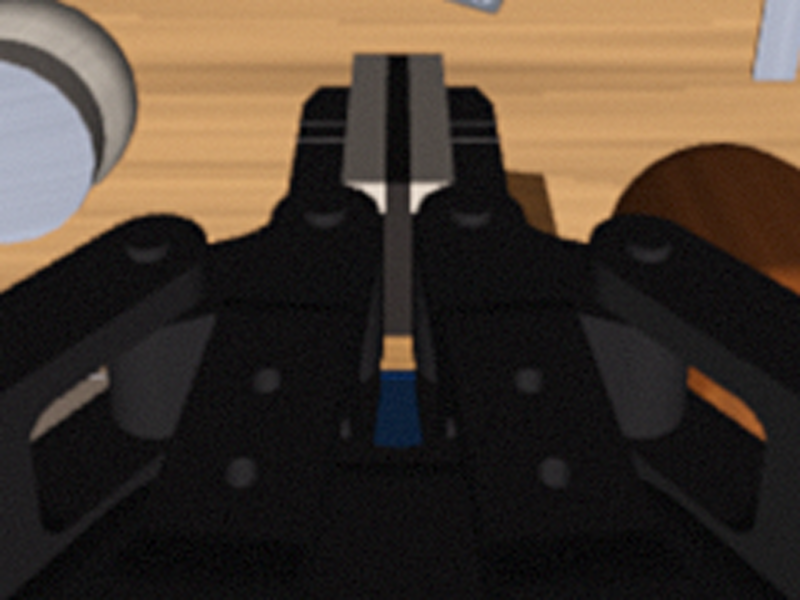

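```bash
cat > fit2.py <<'E'
exec(open('fit.py').read().split("best=min")[0])
from scipy.spatial.transform import Rotation as Ro
T=np.array([[-0.0003,-0.9493,-0.3144,0.0805],[1.0,-0.0008,0.0015,0.0005],[-0.0016,-0.3144,0.9493,-0.1279],[0,0,0,1]])
W=np.eye(4);W[:3,:3]=Ro.from_euler('xyz',[179.9276,-0.1034,-179.9431],degrees=True).as_matrix();W[:3,3]=[0.6077,-0.1379,0.2243]
E['wrist']=np.linalg.inv(W@T)[:3];K['wrist']=np.array([[311.0154,0,278.928],[0,311.0154,210.079],[0,0,1]])
f=lambda u,v:np.array([(u+.5)/3.6-.5+125,(v+.5)/3.6-.5+90])
wo=[('wrist',n,f(u,v)) for n,u,v in[('reset',118,242),('start',297,294),('L',530,280),('L',465,480),('L',675,437),('C',65,38),('C',770,275),('C',660,553),('C',8,352)]]
base=obs
for obs in (wo,base+wo):
    best=min((least_squares(res,[.6,-.18,-.327,h],loss='soft_l1') for h in(1.6,1.77,2)),key=lambda s:s.cost)
    p=best.x;print(p,best.cost,'stop',p[:2]+.048*np.array([-np.sin(p[2]),np.cos(p[2])]),'reset',cands('reset',p)[0])
    print(res(p,False).reshape(-1,2).round(1)[-9:].tolist())
    for q in cands('L',p): print(np.degrees(np.arctan2(*(q[:2]-(p[:2]+.048*np.array([-np.sin(p[2]),np.cos(p[2])])))[::-1])))
E
python3 fit2.py
```

```text
[ 0.58917906 -0.18151738 -0.31541046  1.78956063] 6.20195106562196 stop [ 0.60406898 -0.13588526] reset [ 0.56839521 -0.24521221  0.078     ]
[[-2.0, -0.1], [-0.3, -0.2], [0.7, 1.5], [1.9, -0.1], [-0.3, 0.1], [-2.5, -2.9], [3.2, -1.8], [2.5, 0.8], [-2.7, 0.5]]
-167.4657287500388
-47.46572875003873
72.53427124996121
[ 0.58960255 -0.18184039 -0.31746651  1.78423276] 15.630513587733809 stop [ 0.60458627 -0.13623899] reset [ 0.56868779 -0.24549236  0.078     ]
[[-2.2, 0.2], [-0.6, 0.2], [0.4, 2.0], [1.4, 0.3], [-0.8, 0.8], [-2.7, -2.6], [2.8, -1.1], [2.0, 1.4], [-3.1, 0.7]]
-167.77099337620928
-47.7709933762092
72.22900662379075
```

Request:
apply_moves:
  targets:
    - {"gripper": 1, "tx": 0.01, "ty": 0.007, "tz": 0.15, "twist": 0}
    - {"gripper": 1, "tx": 0.01, "ty": 0.007, "tz": 0.28, "twist": 0}
    - {"gripper": 1, "tx": 0.01, "ty": 0.007, "tz": 0.36, "twist": 0}
    - {"gripper": 1, "tx": 0.01, "ty": 0.007, "tz": 0.388, "twist": 0}
    - {"gripper": 1, "tx": 0.01, "ty": 0.007, "tz": 0.388, "twist": 0}
    - {"gripper": 1, "tx": 0.01, "ty": 0.007, "tz": 0.388, "twist": 0}

```text
time_s: 2.95
tool_pos: [0.6061, -0.1359, 0.1298]
tool_rot: [-180.0, 0.1, -179.8]
ft_force: [0.2, -0.4, 0.5]
gripper_width: -0.0001
```

```bash
python3 snap.py 2 wrist top
```

```text
{'time_s': 2.95, 'qpos': [-20.0467, 25.9924, -1.9527, 61.9312, 0.0095, -20.204], 'tool_pos': [0.6061, -0.1359, 0.1298], 'tool_rot': [-179.9662, 0.1193, -179.8427], 'ft_force': [0.2288, -0.3767, 0.4789], 'gripper_width': -0.0001}
```

View pics/wrist2.png

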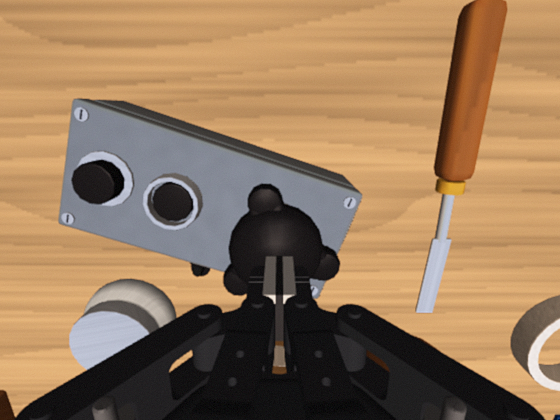

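Request:
apply_moves:
  targets:
    - {"gripper": 1, "tz": 0.012}
    - {"gripper": 1, "tz": 0.024}
    - {"gripper": 1, "tz": 0.032}
    - {"gripper": 1, "tz": 0.04}
    - {"gripper": 1, "tz": 0.048}
    - {"gripper": 1, "tz": 0.056}
    - {"gripper": 1, "tz": 0.06}
    - {"gripper": 1, "tz": 0.064}
    - {"gripper": 1, "tz": 0.064}

```text
schema error: expected keys gripper, tx, ty, tz, twist
```

Request:
apply_moves:
  targets:
    - {"gripper": 1, "tz": 0.004}
    - {"gripper": 1, "tz": 0.008}
    - {"gripper": 1, "tz": 0.012}
    - {"gripper": 1, "tz": 0.012}

```text
schema error: expected keys gripper, tx, ty, tz, twist
```

Request:
apply_moves:
  targets:
    - {"gripper": 1, "tx": 0, "ty": 0, "twist": 0, "tz": 0.012}
    - {"gripper": 1, "tx": 0, "ty": 0, "twist": 0, "tz": 0.024}
    - {"gripper": 1, "tx": 0, "ty": 0, "twist": 0, "tz": 0.032}
    - {"gripper": 1, "tx": 0, "ty": 0, "twist": 0, "tz": 0.04}
    - {"gripper": 1, "tx": 0, "ty": 0, "twist": 0, "tz": 0.048}
    - {"gripper": 1, "tx": 0, "ty": 0, "twist": 0, "tz": 0.056}
    - {"gripper": 1, "tx": 0, "ty": 0, "twist": 0, "tz": 0.06}
    - {"gripper": 1, "tx": 0, "ty": 0, "twist": 0, "tz": 0.064}
    - {"gripper": 1, "tx": 0, "ty": 0, "twist": 0, "tz": 0.064}

```text
time_s: 4.18
tool_pos: [0.6054, -0.1364, 0.1128]
tool_rot: [-180.0, 0.0, -179.9]
ft_force: [-1.2, 1.0, 4.4]
gripper_width: 0.0001
```

Request:
apply_moves:
  targets:
    - {"gripper": 1, "tx": 0, "ty": 0, "twist": 0, "tz": 0.004}
    - {"gripper": 1, "tx": 0, "ty": 0, "twist": 0, "tz": 0.008}
    - {"gripper": 1, "tx": 0, "ty": 0, "twist": 0, "tz": 0.012}
    - {"gripper": 1, "tx": 0, "ty": 0, "twist": 0, "tz": 0.014}
    - {"gripper": 1, "tx": 0, "ty": 0, "twist": 0, "tz": 0.014}

```text
time_s: 4.8
tool_pos: [0.6055, -0.1364, 0.1095]
tool_rot: [-180.0, 0.0, -179.9]
ft_force: [-1.8, 0.5, 5.8]
gripper_width: 0.0002
```

Request:
apply_moves:
  targets:
    - {"gripper": 1, "tx": 0, "ty": 0, "twist": 0, "tz": 0.003}
    - {"gripper": 1, "tx": 0, "ty": 0, "twist": 0, "tz": 0.005}
    - {"gripper": 1, "tx": 0, "ty": 0, "twist": 0, "tz": 0.005}

```text
time_s: 5.18
tool_pos: [0.6055, -0.1364, 0.1083]
tool_rot: [-180.0, 0.0, -179.9]
ft_force: [-3.3, 0.8, 7.1]
gripper_width: -0.0002
```

Request:
apply_moves:
  targets:
    - {"gripper": 1, "tx": 0, "ty": 0, "twist": 0, "tz": 0.003}
    - {"gripper": 1, "tx": 0, "ty": 0, "twist": 0, "tz": 0.004}
    - {"gripper": 1, "tx": 0, "ty": 0, "twist": 0, "tz": 0.004}

```text
time_s: 5.55
tool_pos: [0.6055, -0.1364, 0.1077]
tool_rot: [-180.0, 0.1, -179.9]
ft_force: [-4.4, 0.9, 9.6]
gripper_width: -0.0001
```

Request:
apply_moves:
  targets:
    - {"gripper": 1, "tx": 0, "ty": 0, "twist": 0, "tz": -0.02}
    - {"gripper": 1, "tx": 0, "ty": 0, "twist": 0, "tz": -0.06}
    - {"gripper": 1, "tx": 0, "ty": 0, "twist": 0, "tz": -0.12}
    - {"gripper": 1, "tx": 0, "ty": 0, "twist": 0, "tz": -0.12}
    - {"gripper": 1, "tx": 0, "ty": 0, "twist": 0, "tz": -0.12}

```text
time_s: 6.18
tool_pos: [0.6055, -0.1363, 0.1365]
tool_rot: [180.0, 0.0, -179.9]
ft_force: [0.5, 0.5, -0.0]
gripper_width: -0.0002
```

```bash
python3 snap.py 3 wrist scene
python3 - <<'E'
import cv2,numpy as np
a=cv2.imread("pics/scene0.png")[175:260,150:245];b=cv2.imread("pics/scene3.png")[175:260,150:245]
cv2.imwrite("pics/cmp3.png",cv2.resize(np.hstack([a,b]),(798,357),interpolation=cv2.INTER_CUBIC))
E
```

```text
{'time_s': 6.175, 'qpos': [-20.0956, 25.7763, -1.3032, 62.9128, 0.0059, -20.2143], 'tool_pos': [0.6055, -0.1363, 0.1365], 'tool_rot': [179.9971, 0.0093, -179.8813], 'ft_force': [0.4808, 0.5259, -0.0194], 'gripper_width': -0.0002}
```

View pics/cmp3.png

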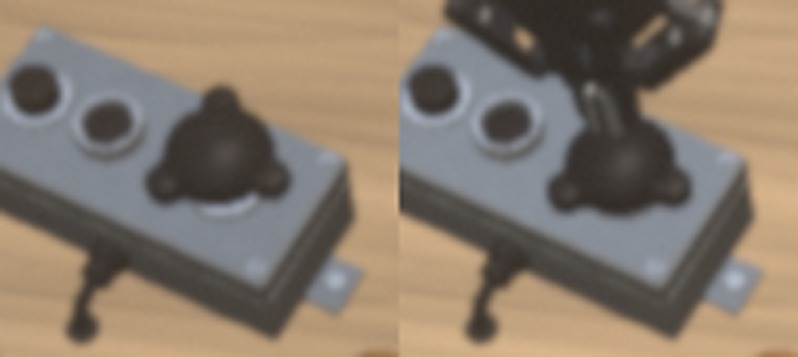

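View pics/wrist3.png

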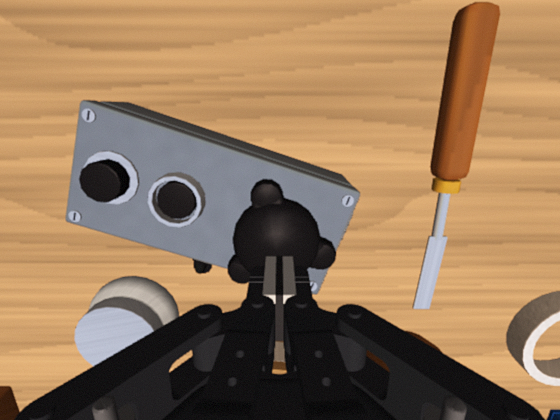

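Request:
apply_moves:
  targets:
    - {"gripper": 1, "tx": 0.08, "ty": -0.07, "twist": 0, "tz": 0}
    - {"gripper": 1, "tx": 0.162, "ty": -0.148, "twist": 0, "tz": 0}
    - {"gripper": 1, "tx": 0.162, "ty": -0.148, "twist": 0, "tz": 0}
    - {"gripper": 1, "tx": 0.162, "ty": -0.148, "twist": 0, "tz": 0.03}
    - {"gripper": 1, "tx": 0.162, "ty": -0.148, "twist": 0, "tz": 0.06}
    - {"gripper": 1, "tx": 0.162, "ty": -0.148, "twist": 0, "tz": 0.09}
    - {"gripper": 1, "tx": 0.162, "ty": -0.148, "twist": 0, "tz": 0.12}
    - {"gripper": 1, "tx": 0.162, "ty": -0.148, "twist": 0, "tz": 0.15}
    - {"gripper": 1, "tx": 0.162, "ty": -0.148, "twist": 0, "tz": 0.17}
    - {"gripper": 1, "tx": 0.162, "ty": -0.148, "twist": 0, "tz": 0.182}
    - {"gripper": 1, "tx": 0.162, "ty": -0.148, "twist": 0, "tz": 0.182}

```text
time_s: 7.65
tool_pos: [0.5649, -0.1734, 0.0909]
tool_rot: [180.0, -0.0, -179.9]
ft_force: [0.6, -0.7, -0.1]
gripper_width: 0.0001
```

```bash
python3 snap.py 4 wrist scene top
python3 - <<'E'
import cv2,numpy as np
b=cv2.imread("pics/scene4.png")[155:260,130:270]
cv2.imwrite("pics/s4.png",cv2.resize(b,(800,600),interpolation=cv2.INTER_CUBIC))
E
```

```text
{'time_s': 7.65, 'qpos': [-24.844, 24.7209, -9.849, 55.4414, 0.003, -24.9583], 'tool_pos': [0.5649, -0.1734, 0.0909], 'tool_rot': [179.9925, -0.009, -179.8857], 'ft_force': [0.585, -0.7434, -0.1489], 'gripper_width': 0.0001}
```

View pics/s4.png

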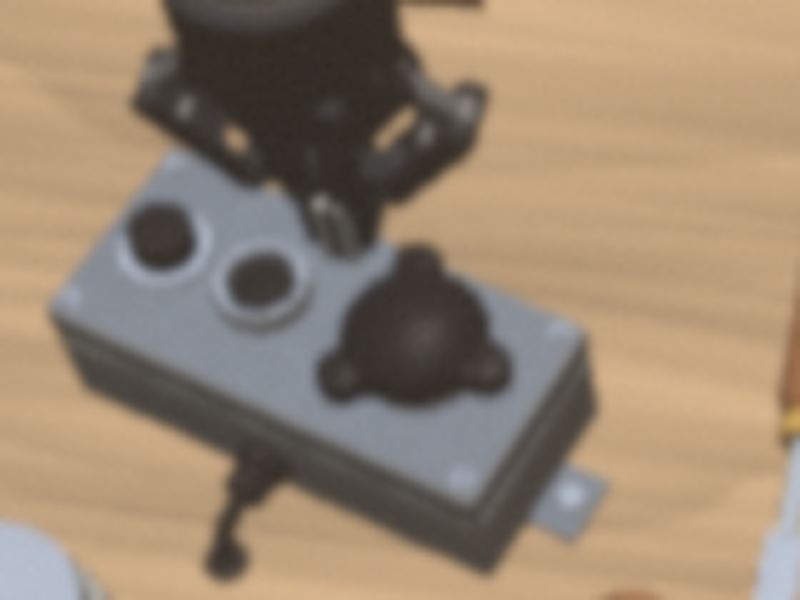

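View pics/wrist4.png

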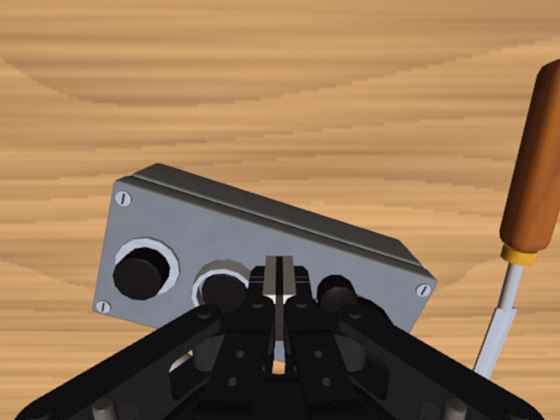

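Request:
apply_moves:
  targets:
    - {"gripper": 1, "tx": 0, "ty": 0.01, "twist": 0, "tz": 0}
    - {"gripper": 1, "tx": 0, "ty": 0.018, "twist": 0, "tz": 0}
    - {"gripper": 1, "tx": 0, "ty": 0.024, "twist": 0, "tz": 0}
    - {"gripper": 1, "tx": 0, "ty": 0.03, "twist": 0, "tz": 0}
    - {"gripper": 1, "tx": 0, "ty": 0.036, "twist": 0, "tz": 0}
    - {"gripper": 1, "tx": 0, "ty": 0.042, "twist": 0, "tz": 0}
    - {"gripper": 1, "tx": 0, "ty": 0.048, "twist": 0, "tz": 0}
    - {"gripper": 1, "tx": 0, "ty": 0.054, "twist": 0, "tz": 0}
    - {"gripper": 1, "tx": 0, "ty": 0.06, "twist": 0, "tz": 0}
    - {"gripper": 1, "tx": 0, "ty": 0.066, "twist": 0, "tz": 0}
    - {"gripper": 1, "tx": 0, "ty": 0.072, "twist": 0, "tz": 0}
    - {"gripper": 1, "tx": 0, "ty": 0.072, "twist": 0, "tz": 0}

```text
time_s: 9.3
tool_pos: [0.5636, -0.1551, 0.0907]
tool_rot: [180.0, -0.2, -179.9]
ft_force: [-5.0, -2.5, 1.0]
gripper_width: -0.0001
```

```bash
python3 snap.py 5 wrist scene
python3 - <<'E'
import cv2,numpy as np
b=cv2.imread("pics/scene5.png")[155:260,130:270]
cv2.imwrite("pics/s5.png",cv2.resize(b,(800,600),interpolation=cv2.INTER_CUBIC))
E
```

```text
{'time_s': 9.3, 'qpos': [-23.2277, 24.2035, -10.7077, 55.2331, -0.047, -23.3422], 'tool_pos': [0.5636, -0.1551, 0.0907], 'tool_rot': [179.986, -0.1511, -179.8854], 'ft_force': [-5.0213, -2.4507, 1.0093], 'gripper_width': -0.0001}
```

View pics/s5.png

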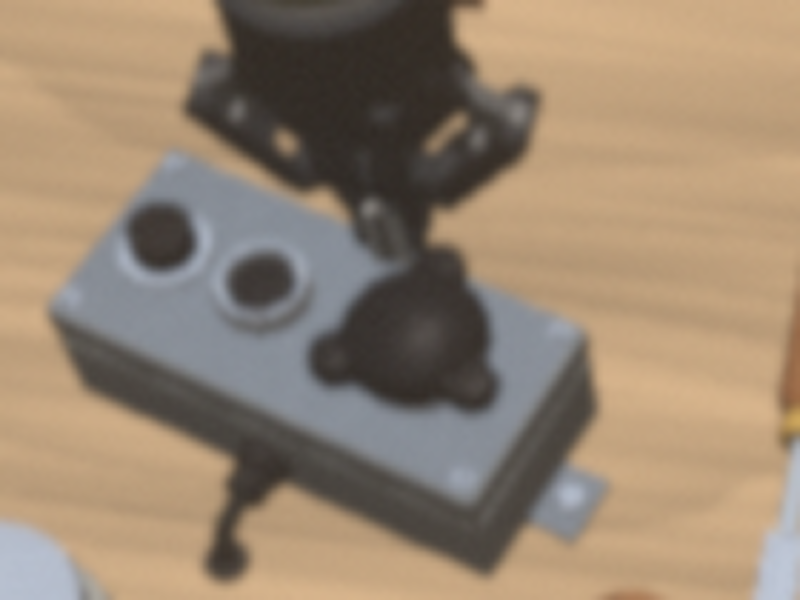

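View pics/wrist5.png

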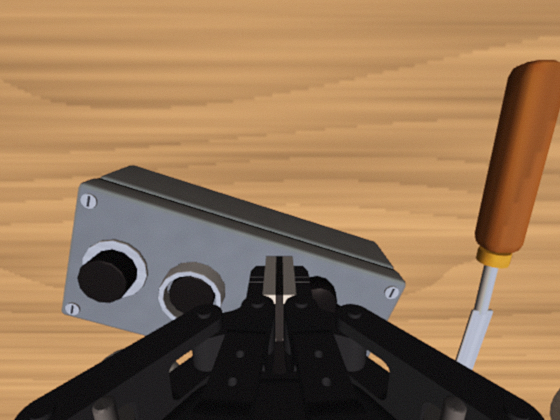

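Request:
apply_moves:
  targets:
    - {"gripper": 1, "tx": 0.008, "ty": 0, "twist": 0, "tz": 0}
    - {"gripper": 1, "tx": 0.012, "ty": 0.004, "twist": 0, "tz": 0}
    - {"gripper": 1, "tx": 0.012, "ty": 0.01, "twist": 0, "tz": 0}
    - {"gripper": 1, "tx": 0.012, "ty": 0.016, "twist": 0, "tz": 0}
    - {"gripper": 1, "tx": 0.012, "ty": 0.02, "twist": 0, "tz": 0}
    - {"gripper": 1, "tx": 0.012, "ty": 0.02, "twist": 0, "tz": 0}

```text
time_s: 10.15
tool_pos: [0.5619, -0.1501, 0.0912]
tool_rot: [180.0, -0.0, -179.9]
ft_force: [-4.1, -2.7, 3.8]
gripper_width: -0.0
```

```bash
python3 snap.py 6 scene
python3 - <<'E'
import cv2,numpy as np
b=cv2.imread("pics/scene6.png")[155:260,130:270]
cv2.imwrite("pics/s6.png",cv2.resize(b,(800,600),interpolation=cv2.INTER_CUBIC))
E
```

```text
{'time_s': 10.15, 'qpos': [-22.8718, 23.775, -11.3005, 54.9337, 0.0088, -23.005], 'tool_pos': [0.5619, -0.1501, 0.0912], 'tool_rot': [179.9883, -0.0049, -179.8669], 'ft_force': [-4.1446, -2.684, 3.7666], 'gripper_width': -0.0}
```

View pics/s6.png

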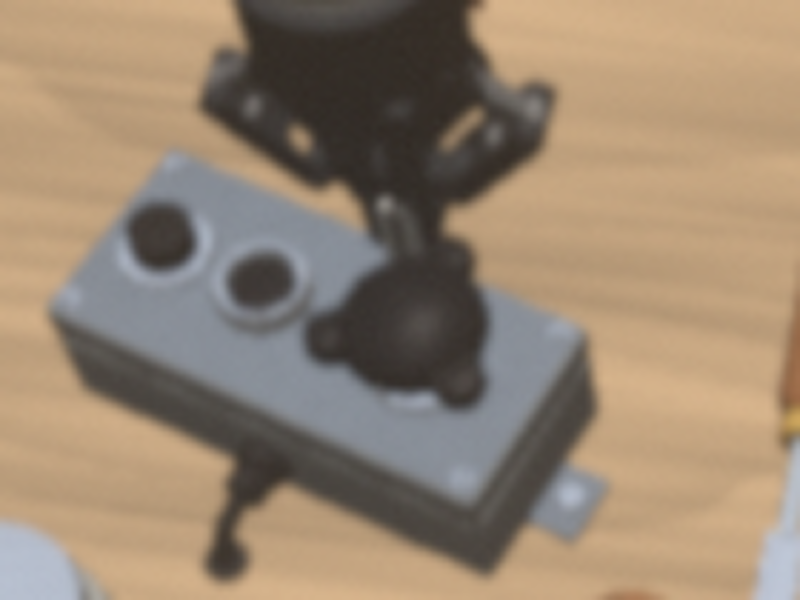

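Request:
apply_moves:
  targets:
    - {"gripper": 1, "tx": 0.02, "ty": -0.02, "twist": 0, "tz": 0}
    - {"gripper": 1, "tx": 0.05, "ty": -0.06, "twist": 0, "tz": 0}
    - {"gripper": 1, "tx": 0.08, "ty": -0.09, "twist": 0, "tz": 0}
    - {"gripper": 1, "tx": 0.1, "ty": -0.1, "twist": 0, "tz": 0}
    - {"gripper": 1, "tx": 0.1, "ty": -0.1, "twist": 0, "tz": -0.1}
    - {"gripper": 1, "tx": 0.1, "ty": -0.1, "twist": 0, "tz": -0.24}
    - {"gripper": 1, "tx": 0.1, "ty": -0.1, "twist": 0, "tz": -0.24}

```text
time_s: 11.08
tool_pos: [0.5387, -0.1764, 0.154]
tool_rot: [-179.9, 0.3, -179.9]
ft_force: [0.7, -1.4, -1.3]
gripper_width: -0.0001
```

```bash
python3 snap.py 7 scene wrist
python3 - <<'E'
import cv2,numpy as np
b=cv2.imread("pics/scene7.png")[155:260,130:270]
cv2.imwrite("pics/s7.png",cv2.resize(b,(800,600),interpolation=cv2.INTER_CUBIC))
E
```

```text
{'time_s': 11.075, 'qpos': [-26.2605, 19.2138, -8.6304, 61.8206, 0.0254, -26.3652], 'tool_pos': [0.5387, -0.1764, 0.154], 'tool_rot': [-179.8739, 0.3116, -179.8948], 'ft_force': [0.7459, -1.3767, -1.2621], 'gripper_width': -0.0001}
```

View pics/s7.png

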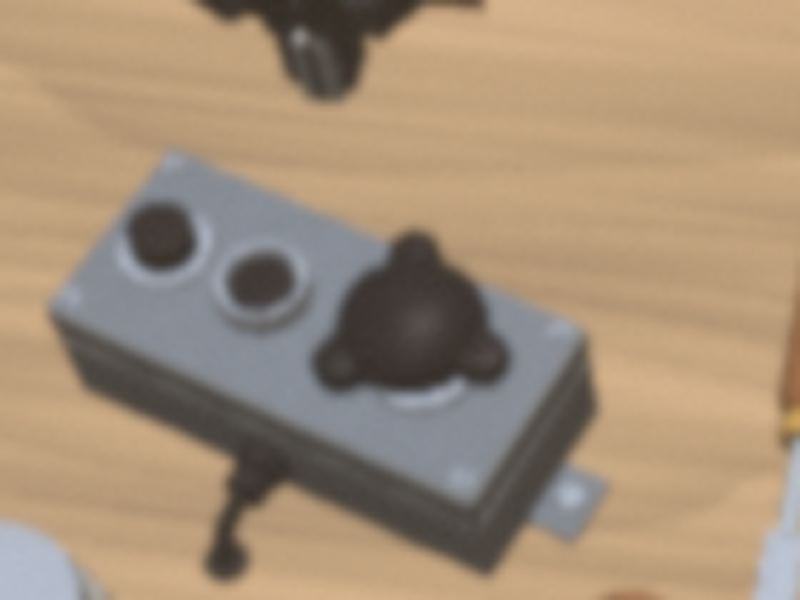

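View pics/wrist7.png

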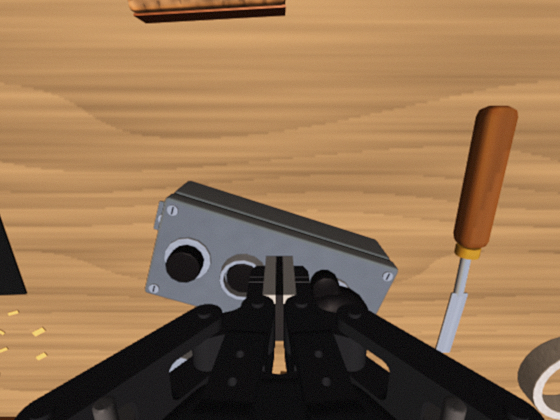

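Request:
apply_moves:
  targets:
    - {"gripper": 1, "tx": -0.06, "ty": -0.14, "twist": 0, "tz": 0}
    - {"gripper": 1, "tx": -0.12, "ty": -0.276, "twist": 0, "tz": 0}
    - {"gripper": 1, "tx": -0.12, "ty": -0.276, "twist": 0, "tz": 0}
    - {"gripper": 1, "tx": -0.12, "ty": -0.276, "twist": 0, "tz": 0.08}
    - {"gripper": 1, "tx": -0.12, "ty": -0.276, "twist": 0, "tz": 0.15}
    - {"gripper": 1, "tx": -0.12, "ty": -0.276, "twist": 0, "tz": 0.2}
    - {"gripper": 1, "tx": -0.12, "ty": -0.276, "twist": 0, "tz": 0.22}
    - {"gripper": 1, "tx": -0.12, "ty": -0.276, "twist": 0, "tz": 0.22}

```text
time_s: 12.18
tool_pos: [0.5669, -0.244, 0.0957]
tool_rot: [180.0, -0.0, -179.9]
ft_force: [-0.1, 0.1, 0.2]
gripper_width: 0.0001
```

```bash
python3 snap.py 8 scene wrist
python3 - <<'E'
import cv2,numpy as np
b=cv2.imread("pics/scene8.png")[155:260,130:270]
cv2.imwrite("pics/s8.png",cv2.resize(b,(800,600),interpolation=cv2.INTER_CUBIC))
E
```

```text
{'time_s': 12.175, 'qpos': [-30.7398, 27.1517, -5.1939, 57.6987, 0.01, -30.8701], 'tool_pos': [0.5669, -0.244, 0.0957], 'tool_rot': [179.9687, -0.0329, -179.8697], 'ft_force': [-0.0717, 0.1438, 0.2293], 'gripper_width': 0.0001}
```

View pics/s8.png

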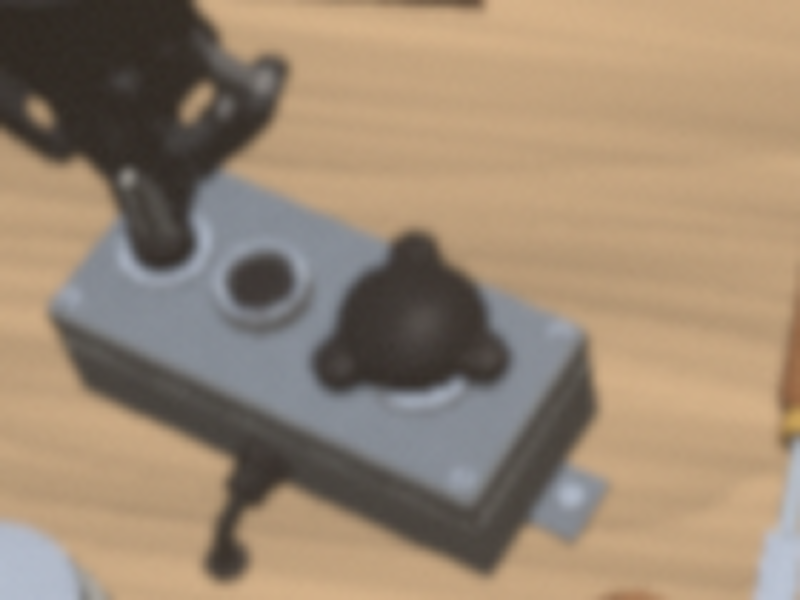

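View pics/wrist8.png

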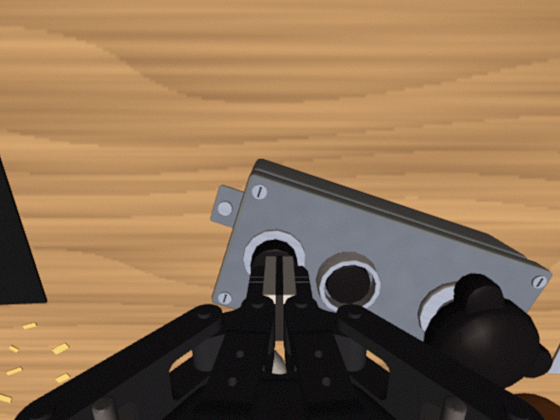

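Tip (279,258) sits over the reset button. Press: 3.7 mm to contact, then 6 mm.

Request:
apply_moves:
  targets:
    - {"gripper": 1, "tx": 0, "ty": 0, "twist": 0, "tz": 0.006}
    - {"gripper": 1, "tx": 0, "ty": 0, "twist": 0, "tz": 0.012}
    - {"gripper": 1, "tx": 0, "ty": 0, "twist": 0, "tz": 0.018}
    - {"gripper": 1, "tx": 0, "ty": 0, "twist": 0, "tz": 0.024}
    - {"gripper": 1, "tx": 0, "ty": 0, "twist": 0, "tz": 0.03}
    - {"gripper": 1, "tx": 0, "ty": 0, "twist": 0, "tz": 0.036}
    - {"gripper": 1, "tx": 0, "ty": 0, "twist": 0, "tz": 0.038}
    - {"gripper": 1, "tx": 0, "ty": 0, "twist": 0, "tz": 0.038}

```text
time_s: 13.28
tool_pos: [0.5673, -0.2445, 0.0867]
tool_rot: [-180.0, 0.0, -179.9]
ft_force: [-0.9, -0.1, 4.8]
gripper_width: -0.0002
```

Request:
apply_moves:
  targets:
    - {"gripper": 1, "tx": 0, "ty": 0, "twist": 0, "tz": 0.004}
    - {"gripper": 1, "tx": 0, "ty": 0, "twist": 0, "tz": 0.007}
    - {"gripper": 1, "tx": 0, "ty": 0, "twist": 0, "tz": 0.007}

```text
time_s: 13.65
tool_pos: [0.5674, -0.2445, 0.086]
tool_rot: [-180.0, 0.1, -179.9]
ft_force: [-2.5, 1.1, 10.6]
gripper_width: 0.0001
```

End stop reached (force jumped to 10.6 N). Lift off.

Request:
apply_moves:
  targets:
    - {"gripper": 1, "tx": 0, "ty": 0, "twist": 0, "tz": -0.02}
    - {"gripper": 1, "tx": 0, "ty": 0, "twist": 0, "tz": -0.08}
    - {"gripper": 1, "tx": 0, "ty": 0, "twist": 0, "tz": -0.2}
    - {"gripper": 1, "tx": 0, "ty": 0, "twist": 0, "tz": -0.4}
    - {"gripper": 1, "tx": 0.2, "ty": 0, "twist": 0, "tz": -0.4}
    - {"gripper": 1, "tx": 0.3, "ty": 0, "twist": 0, "tz": -0.4}
    - {"gripper": 1, "tx": 0.3, "ty": 0, "twist": 0, "tz": -0.4}
    - {"gripper": 1, "tx": 0.3, "ty": 0, "twist": 0, "tz": -0.4}

```text
time_s: 14.65
tool_pos: [0.4929, -0.2448, 0.185]
tool_rot: [-180.0, 0.1, -179.9]
ft_force: [-0.7, 0.3, 0.6]
gripper_width: 0.0002
```

```bash
python3 snap.py 9 scene wrist
python3 - <<'E'
import cv2,numpy as np
a=cv2.imread("pics/scene0.png");b=cv2.imread("pics/scene9.png")
d=np.abs(a.astype(int)-b).max(2)[150:260,125:275]; print((d>30).sum())
h=lambda i:i[155:260,130:245]
cv2.imwrite("pics/s9.png",cv2.resize(np.hstack([h(a),h(b)]),(798,364),interpolation=cv2.INTER_CUBIC))
E
```

```text
{'time_s': 14.65, 'qpos': [-34.7806, 16.6001, -7.7739, 65.574, 0.0183, -34.8928], 'tool_pos': [0.4929, -0.2448, 0.185], 'tool_rot': [-179.9852, 0.0532, -179.8877], 'ft_force': [-0.6958, 0.3395, 0.5785], 'gripper_width': 0.0002}
0
```

View pics/s9.png

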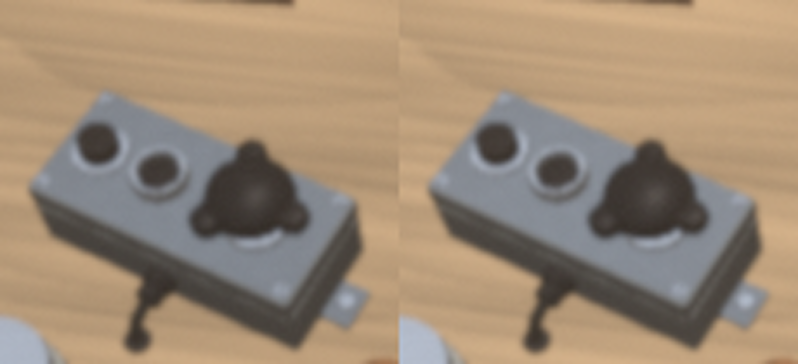

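View pics/scene9.png

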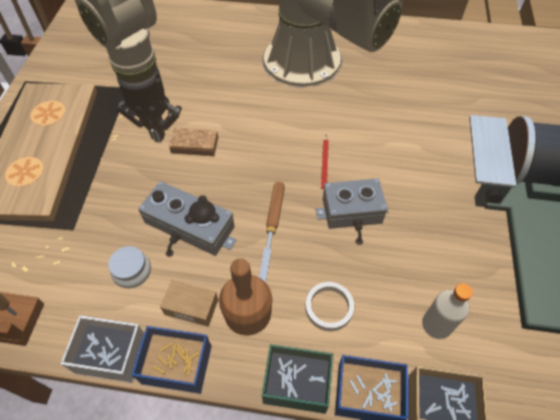

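The station looks the same as in the first picture, the bystanders haven't moved, and the arm is clear, so I'm handing in.

```bash
python3 -c "
from rig import close_job
print(close_job())"
```

```text
the job is handed in; nothing more can be done
None
```

The stop test is done and handed in at about 15 s of the 61 s allowed. No verdict is reported, so what follows rests on my own pictures and force readings.

- **Latch:** I pressed the mushroom to its end stop with the closed fingertips, at about 10 N. With the fingers lifted off, the picture showed it staying down.
- **Release:** I pushed the lobe nearest the robot clockwise, and the head popped out. The force on the tool stayed around 6 N or less. After I backed off, the head turned back to rest.
- **Reset:** I pressed it to its end stop, with about 6 mm of tip travel and 10.6 N at the stop, then let it come back.

**Last checks:** In the area around the station, the final scene picture matches the first one, with no pixel differing by more than 30 levels. That means the mushroom is out and unturned, and the reset and start buttons are out. By eye, the things on the bench had not moved, the extractor box was not approached, and the arm stood clear with tool forces at noise level (under 1 N).

**One unplanned contact:** During the turn a finger rubbed lightly against the hub, at about 5 N sideways. I moved 3 mm outward, and a sideways force of about 4 N remained until I backed off.

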